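# Stop the bench polisher and push its shield up

### The arm

A 6-joint arm with a two-finger parallel gripper is mounted at the origin on the work surface. World frame = base frame: x ahead of the robot, y to its left, z up, the work surface at z = 0. Lengths are in m, angles in rad, forces in N, time in s.
With the tool pointing down it reaches from about 0.35 to 0.875 m from the base axis. Payload 4.2 kg.
Tool frame: the origin (TCP) lies midway between the tips of the shut fingers; the grasp point (between the pads) lies 19 mm behind it; x points along the fingers, z is the direction in which the jaws open and shut, and the axes are right-handed (so a half turn about x gives the same grasp; the last joint's range is limited). The gripper opens to 85 mm and grips with 20 to 120 N. Pads are 22 mm wide; open, the fingers measure 114 mm over their backs; the gripper's body (76 mm by 85 mm) begins 54 mm behind the grasp point. The pads swing forward as they close: fully open they stand 13 mm farther back than shut.
Start: joints at [-0.989, 0.385, 0.008, 0, -1.194, -0.259], TCP at [0.198, -0.593, 0.231] pointing down, gripper open.
Joint ranges: [-3.14, 3.14], [-1.21, 2.06], [-1.07, 1.41], [-3.16, 2.05], [-2.99, -0.16], [-3.1, 3.1]. Speed limits (rad/s): [2.79, 2.79, 3.14, 3.14, 3.14, 3.14].

### API

Orientations are given as a unit quaternion [x, y, z, w].
In Python, from plant import arm gives the robot as it stands. The module is installed in compiled form; this text tells all that it offers.
- The arm moves only by the shell command python3 -m pendant 'ROWS' [FORCE]. ROWS is text: rows parted by semicolons, each of 7 numbers parted by spaces: the shift along the tool's x, y, z in mm, then the turn, a rotation vector about the tool's x, y, z in rad, then the opening, from 0 (shut) to 1 (fully open). A call has 1 to 20 rows; each row shifts and turns the pose as measured when the row begins, along the tool's axes as they then stand; what a row does not reach is not made up. A row lasts 1/8 s, in which the tool goes at most 62.5 mm and 10.7 degrees, less where a joint would pass 70% of its speed; a pose out of reach is approached as far as the arm can. A call with a gripper value outside its range is refused whole. The fingers move at their own pace and stop on an object; FORCE is the grip in N (left out, the last holds). Time passes only in rows, so rows that do not move let the fingers close. It gives the time, the measured TCP pose, the force and the opening at its end, in the units of the state.
- arm.observe(): the state, without advancing time (a new reading comes with each control period).
- arm.snapshot(name): name is "scene" or "top" or "wrist"; returns a dict with "frame" (480x640x3 uint8, red, green, blue), "depth" (480x640 float32, m along the optical axis (not along the pixel's ray), 0 where there is no reading), "intrinsics" (3x3 intrinsics, pixels), "pose" (4x4, takes a point from camera to world coordinates). Camera axes: x right, y up, looking along -z (the intrinsics and any distortion apply to the point x, -y, -z); pixel columns grow to the right and rows downward; lengths in m; the calibration is good to about 2 mm. A picture is of the moment at which its call begins.
- arm.hand_in(): hands the job in, once; it reports no verdict.
The state is a dict: "clock": time; "joint_positions": joint angles; "dq": joint speeds; "tau": joint torques, N m; "tcp_pos": TCP position; "ee_rot": TCP orientation; "force": force on the tool from outside, world axes, zero at the start; "wrist_torque": the same for the moment, N m; "gripper_width": finger opening in m.
Only numpy, scipy, OpenCV 4.12 (cv2) and the standard library are available. Lean on these libraries where they do the work, as an engineer would, in place of code of your own. Each camera call takes 0.05 s, during which the arm holds its last target.

### The job

The polisher needs a new wheel: press its wide stop button (not the narrow start button) fully down on the grey switch box and let it go, then push the polisher's counterweighted shield up with the fingertips, past its balance point, so that it swings back and stays fully raised by itself. Push the shield, do not take its bar between the fingers; keep the push gentle, do not fling the shield, do not pick up or shift the switch box, and leave the other things on the bench where they are.

Things in the scene. Friction and masses are not known exactly. Their poses are not given: they have to be found in the camera images.
- polisher: Bench polisher screwed down: grey base tray 250 x 290 mm, lips 30 mm high, green lying motor (top 110 mm up), felt wheel, two hinge posts 115 mm high at the back. Origin on the bench; x points from its front to its back, y to its left, z up. Front edge at x = -135 mm. The shield's hinge axis runs along y at x = +90 mm, z = 100 mm.
- shield (a joint): Shield angle, rad: 0 = lowered (its two arms slope up from the hinge to the front, 40 degrees above level), 1.25 = fully raised, leaning back on its stop. Clear window between aluminium arms, steel counterweights behind the hinge. Balance point about 0.6: below it falls shut, above it falls open, damped, within about 3 s. Takes about 0.3 N m at the hinge when lowered, less towards balance.
- shield_bar (a point): Centre of the shield's round front bar: 20 mm thick, 240 mm long along the polisher's y, 190 mm from the hinge axis. Lowered, it is 222 mm above the bench and 146 mm in front of the hinge, the highest, foremost part, with free space in front and above; at balance it is 284 mm up. Push it up as well as back: a level push alone jams by friction.
- switchbox: Loose grey plastic switch box, 85 x 135 x 45 mm (x, y, z), about 0.9 kg, standing on the bench; origin at the centre of its underside. Two black round push buttons on top: the wide stop button at y = +33 mm and the narrow start button at y = -38 mm. It stands left or right of the polisher.
- stop_top (a point): Centre of the top face of the wide stop button (40 mm across), which is pressed straight down.
- stop (a joint): Travel of the stop button, m: 0 = released, 0.006 = fully down (a spring, about 5 N when down).
- start_top (a point): Centre of the top face of the narrow start button (18 mm across). Not to be pressed.
- start (a joint): Travel of the start button, m: 0 = released, 0.006 = fully down.
- burstand: Loose grey block 85 x 120 x 45 mm with rows of small steel burs standing to 80 mm; leave it. Origin at the centre of its underside.
- benchblock: Loose steel block 75 x 75 x 22 mm; leave it. Origin at the centre of its underside.
- hammer: Hammer 240 mm long lying on the bench; leave it. Origin under its middle, handle to its -x.
- bottle: White plastic bottle, 52 mm across, 140 mm high; leave it. Origin at the centre of its underside.
- mandrel: Upright tapered steel ring mandrel 150 mm high on a 60 mm foot; leave it. Origin at the centre of its underside.
- dish: White bowl 90 mm across, 30 mm high; leave it. Origin at the centre of its underside.
- compoundbar: Brown bar of polishing compound 30 x 70 x 22 mm lying in the polisher's tray; leave it. Origin at the centre of its underside.
- screwdriver: Screwdriver 190 mm long lying on the bench; leave it. Origin under its middle, handle to its -x.
Not all that is in view belongs to the job. Leave any blue look-alike of the switchbox alone.

How it is judged:
By the outcome, as a careful person would: the job done as asked, in the order asked, and still so for the second after the job is handed in, with the robot touching nothing.
It also fails if it takes over 58 s, if anything falls off the work surface, if the arm or the gripper's body presses on something with over 40 N, if the wrist force passes 120 N, or if a joint passes its speed limit or range.

## Working session

There is one attempt and no reset: what is moved stays moved. The work goes in short steps, Python scripts to look and compute and a shell command to move; the robot and the scene stay as the last step left them, time stands still between calls to the robot, and variables do not carry over. Pictures are saved under pics/ and viewed, and the job is handed in when it is done.

```bash
mkdir -p pics
python3 - <<'E'
from plant import arm
import cv2,numpy as np
o=arm.observe()
for k,v in o.items(): print(k,np.round(v,3))
for n in ("scene","top","wrist"):
    s=arm.snapshot(n); cv2.imwrite(f"pics/{n}0.png",s["frame"][:,:,::-1]); np.savez(f"{n}0.npz",**s)
    print(n,s["intrinsics"].round(1).tolist(),s["pose"].round(3).tolist())
E
```

```text
clock 0.0
joint_positions [-9.890e-01  3.860e-01  7.000e-03 -1.000e-03 -1.194e+00 -2.590e-01]
dq [ 0.    -0.    -0.     0.     0.001 -0.   ]
tau [-2.0000e-03 -3.9229e+01  1.8840e+01  4.1860e+00 -5.0000e-03  0.0000e+00]
tcp_pos [ 0.198 -0.592  0.23 ]
ee_rot [-0.573  0.413  0.574  0.414]
force [-0.225  0.038  0.166]
wrist_torque [-0.105 -0.014 -0.038]
gripper_width 0.085
scene [[555.0, 0.0, 330.3], [0.0, 555.0, 232.9], [0.0, 0.0, 1.0]] [[0.785, -0.4, 0.473, 1.389], [0.619, 0.504, -0.603, -1.1], [0.003, 0.766, 0.643, 1.35], [0.0, 0.0, 0.0, 1.0]]
top [[613.4, 0.0, 315.8], [0.0, 613.4, 235.6], [0.0, 0.0, 1.0]] [[0.015, 0.998, -0.061, 0.406], [-1.0, 0.015, 0.002, 0.064], [0.003, 0.061, 0.998, 1.783], [0.0, 0.0, 0.0, 1.0]]
wrist [[429.9, 0.0, 312.9], [0.0, 429.9, 235.9], [0.0, 0.0, 1.0]] [[-0.318, -0.899, -0.302, 0.12], [0.948, -0.301, -0.103, -0.619], [0.002, -0.319, 0.948, 0.374], [0.0, 0.0, 0.0, 1.0]]
```

View pics/scene0.png

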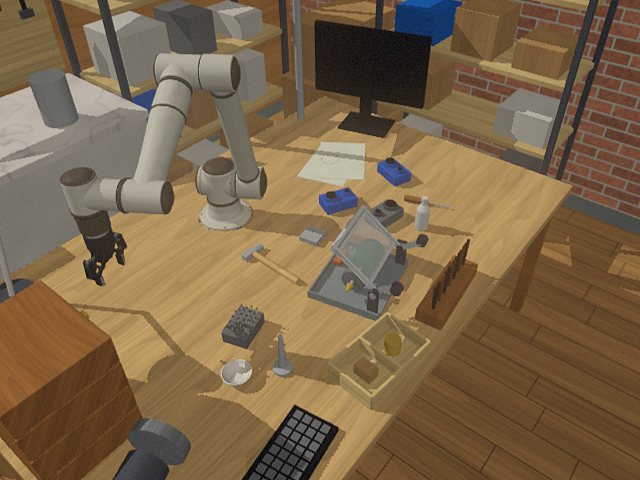

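View pics/top0.png

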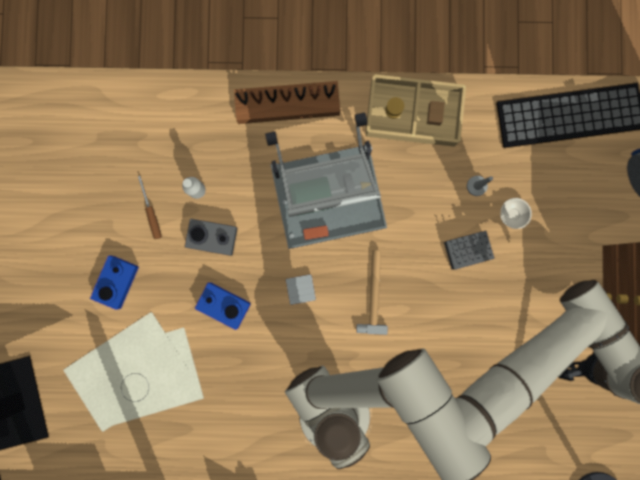

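The top view shows the grey switch box at about (211,236), with the wide button at (198,232) and the narrow one at (223,238). The polisher is centred near (330,195) and its bar runs from (290,212) to (380,196). Next I'll enlarge both areas.

```bash
cat > h.py <<'E'
import numpy as np,cv2
def ray(s,u,v):
    K=s["intrinsics"];P=s["pose"]
    d=np.array([(u-K[0,2])/K[0,0],-(v-K[1,2])/K[1,1],-1.0])
    return P[:3,3],P[:3,:3]@d
def onz(s,u,v,z):
    o,d=ray(s,u,v); return o+d*(z-o[2])/d[2]
def dep(s,u,v):
    o,d=ray(s,u,v); return o+d*float(s["depth"][int(round(v)),int(round(u))])
def two(a,ua,b,ub):
    o1,d1=ray(a,*ua);o2,d2=ray(b,*ub)
    t=np.linalg.lstsq(np.c_[d1,-d2],o2-o1,rcond=None)[0]
    p,q=o1+d1*t[0],o2+d2*t[1]; return (p+q)/2,np.linalg.norm(p-q)
def proj(s,p):
    P=s["pose"];K=s["intrinsics"];c=P[:3,:3].T@(np.asarray(p)-P[:3,3])
    return K[0,2]+K[0,0]*c[0]/-c[2],K[1,2]-K[1,1]*c[1]/-c[2]
E
python3 - <<'E'
import cv2,numpy as np
from h import *
a=np.load("top0.npz");b=np.load("scene0.npz")
c=a["frame"][100:270,170:400];cv2.imwrite("pics/tc.png",cv2.resize(c[:,:,::-1],None,fx=3.4,fy=3.4,interpolation=cv2.INTER_CUBIC))
c=b["frame"][175:325,300:450];cv2.imwrite("pics/sc.png",cv2.resize(c[:,:,::-1],None,fx=4,fy=4,interpolation=cv2.INTER_CUBIC))
for n,u,v in [("stop",198,232),("start",223,238),("box",211,243),("bar",335,203),("bar",290,211),("bar",380,197)]:
    print(n,dep(a,u,v).round(3))
E
```

```text
stop [0.516 0.391 0.066]
start [0.5   0.32  0.067]
box [0.487 0.358 0.041]
bar [0.585 0.014 0.231]
bar [0.562 0.128 0.23 ]
bar [ 0.632 -0.126 -0.008]
```

View pics/tc.png

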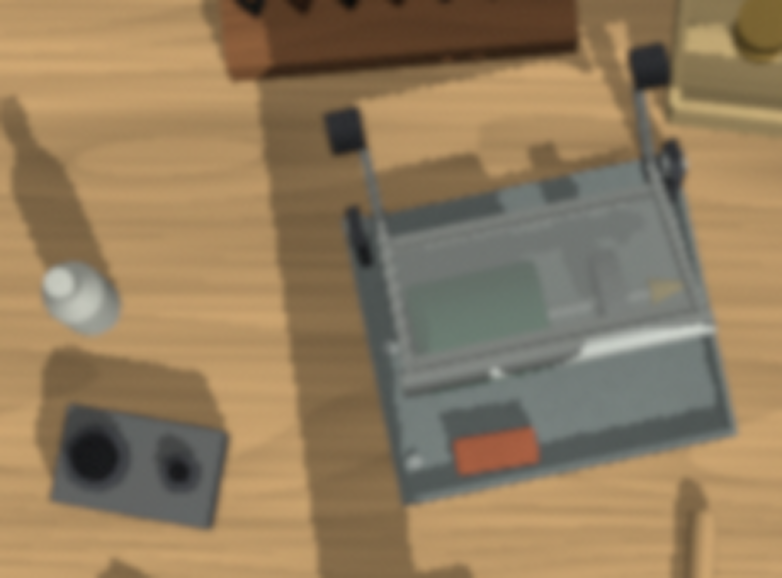

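View pics/sc.png

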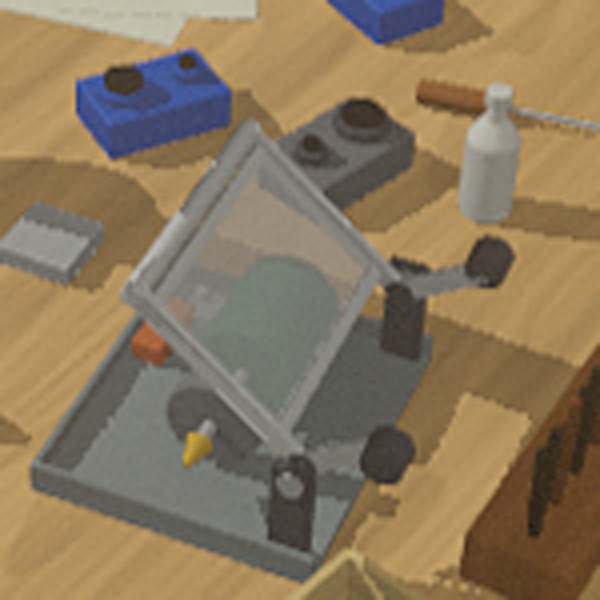

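The top crop shows the wide button at (197.9,233.2) and the narrow one at (222.4,237.9). The bar runs from (289,212.5) to (379.5,196.5). In the scene view, the wide button is at about (391,202) and the bar ends are at (364,206) and (332,248).

Run:
```python
import cv2,numpy as np
from h import *
a=np.load("top0.npz");b=np.load("scene0.npz")
g=cv2.cvtColor(a["frame"],cv2.COLOR_RGB2GRAY)
hs=cv2.cvtColor(a["frame"],cv2.COLOR_RGB2HSV)
m=(g[215:260,180:242]<38).astype(np.uint8)
n,l,st,c=cv2.connectedComponentsWithStats(m)
for i in range(1,n):
    if st[i,4]>15: print(st[i],c[i]+[180,215], onz(a,*(c[i]+[180,215]),.065).round(4))
print("stop2",two(a,(197.9,233.2),b,(390.7,202.5)))
print("start2",two(a,(222.4,237.9),b,(378,212)))
L=two(a,(289.1,212.6),b,(364,206.5));R=two(a,(379.4,196.5),b,(332.5,248));print(L,R,np.linalg.norm(L[0]-R[0]),(L[0]+R[0])/2)
L=onz(a,289.1,212.6,.227);R=onz(a,379.4,196.5,.227);print(L,R,np.linalg.norm(L-R))
# depth ridge points
D=a["depth"];pts=[]
for v in range(190,220):
    for u in range(286,384):
        p=dep(a,u,v)
        if .20<p[2]<.25: pts.append(p)
pts=np.array(pts);print(len(pts),pts.min(0),pts.max(0))
q=pts[pts[:,2]>.222]; print(q.mean(0)); d=np.linalg.svd(q[:,:2]-q[:,:2].mean(0))[2][0]; print("dir",d)
t=q[:,:2]@d;print(t.min(),t.max())
# button-depth
for c in [(198,233),(222,238)]:
    z=[dep(a,c[0]+i,c[1]+j) for i in range(-1,2) for j in range(-1,2)];print(np.median(z,0))
# tray corners on z=.03
f=lambda x,y:(170+x/3.4,100+y/3.4)
for p in [(407,503),(735,432),(350,225),(645,160)]: print("tray",onz(a,*f(*p),.03).round(4))
for p in [(70,405),(228,432),(212,528),(52,500)]: print("box",onz(a,*f(*p),.045).round(4))
for p in [(345,130),(650,66)]: print("cw",dep(a,*f(*p)).round(4))
```

```text
[ 11  12  13  14 139] [197.07913669 233.61870504] [0.5116 0.3937 0.065 ]
[40 21  5  5 22] [222.09090909 238.09090909] [0.5001 0.3233 0.065 ]
stop2 (array([0.51329947, 0.3917654 , 0.06567069]), np.float64(0.0013464004783869362))
start2 (array([0.50149368, 0.32426948, 0.05474852]), np.float64(0.0007708123759523649))
(array([0.56152581, 0.13204138, 0.22373242]), np.float64(0.006321651193109135)) (array([ 0.60680885, -0.09775548,  0.22280713]), np.float64(0.007466274639808321)) 0.23421785606628684 [0.58416733 0.01714295 0.22326978]
[0.55870417 0.12994276 0.227     ] [ 0.60337802 -0.09966919  0.227     ] 0.2339175034669916
1236 [ 0.54991608 -0.09873422  0.20003555] [0.62261169 0.13953716 0.24197166]
[0.58466827 0.01839994 0.22985658]
dir [ 0.22275805 -0.97487376]
-0.0065488617909929695 0.23241817506833445
[0.51317829 0.38988932 0.07054171]
[0.50023839 0.32365682 0.0660471 ]
tray [0.4767 0.1348 0.03  ]
tray [ 0.5406 -0.1406  0.03  ]
tray [0.7117 0.1871 0.03  ]
tray [ 0.7712 -0.0623  0.03  ]
box [0.5538 0.4171 0.045 ]
box [0.5332 0.2846 0.045 ]
box [0.4528 0.2962 0.045 ]
box [0.4742 0.4299 0.045 ]
cw [0.7626 0.1828 0.1678]
cw [ 0.8207 -0.0566  0.1535]
```

```bash
cat >> h.py <<'E'
from scipy.spatial.transform import Rotation as R
def st():
    from plant import arm
    o=arm.observe(); M=R.from_quat(o["ee_rot"]).as_matrix()
    print("t",round(o["clock"],2),"tcp",np.round(o["tcp_pos"],4),"q",np.round(o["joint_positions"],3),"F",np.round(o["force"],2),"w",round(o["gripper_width"],4))
    print("x",M[:,0].round(3),"y",M[:,1].round(3),"z",M[:,2].round(3))
    return o,M
def delta(target):
    o,M=st(); print("tool shift mm",(M.T@(np.asarray(target)-o["tcp_pos"])*1000).round(1))
E
python3 -c "
from h import *
delta([.40,-.3,.33]);delta([.42,.0,.33])"
```

```text
t 0.15 tcp [ 0.1982 -0.5923  0.2305] q [-0.989  0.385  0.007 -0.    -1.194 -0.259] F [0.19 0.88 0.28] w 0.0854
x [-0.001  0.002 -1.   ] y [-0.948 -0.317  0.   ] z [-0.317  0.948  0.002]
tool shift mm [ -99.2 -284.1  213.4]
t 0.15 tcp [ 0.1982 -0.5923  0.2305] q [-0.989  0.385  0.007 -0.    -1.194 -0.259] F [0.19 0.88 0.28] w 0.0854
x [-0.001  0.002 -1.   ] y [-0.948 -0.317  0.   ] z [-0.317  0.948  0.002]
tool shift mm [ -98.8 -398.2  491.5]
```

```bash
python3 -m pendant '-17 -47 36 0 0 0 0;-17 -47 36 0 0 0 0;-17 -47 36 0 0 0 0;-17 -47 36 0 0 0 0;-17 -47 36 0 0 0 0;-17 -47 36 0 0 0 0;0 -23 56 0 0 0 0;0 -23 56 0 0 0 0;0 -23 56 0 0 0 0;0 -23 56 0 0 0 0;0 -23 56 0 0 0 0'; python3 -c "
from h import *
delta([.46,.3,.25]);delta([.511,.391,.12])"
```

```text
clock: 1.52
tcp_pos: [0.4231, 0.0169, 0.3334]
ee_rot: [-0.569, 0.414, 0.575, 0.418]
force: [1.8, -0.8, -0.2]
gripper_width: 0.0002
t 1.52 tcp [0.4231 0.0169 0.3334] q [ 0.42  -0.032 -0.254 -0.009 -1.348 -1.675] F [ 1.8  -0.79 -0.18] w 0.0002
x [-0.003  0.009 -1.   ] y [-0.951 -0.309 -0.   ] z [-0.309  0.951  0.009]
tool shift mm [  85.7 -122.5  257.1]
t 1.52 tcp [0.4231 0.0169 0.3334] q [ 0.42  -0.032 -0.254 -0.009 -1.348 -1.675] F [ 1.8  -0.79 -0.18] w 0.0002
x [-0.003  0.009 -1.   ] y [-0.951 -0.309 -0.   ] z [-0.309  0.951  0.009]
tool shift mm [ 216.4 -199.1  326.7]
```

```bash
python3 -m pendant '10 -33 50 0 0 0 0;10 -33 50 0 0 0 0;10 -33 50 0 0 0 0;25 -33 50 0 0 0 0;35 -33 50 0 0 0 0;40 -25 50 0 0 0 0;40 0 5 0 0 0 0;25 0 0 0 0 0 0;0 0 0 0 0 0 0'
python3 - <<'E'
from h import *
from plant import arm
delta([.511,.391,.066])
s=arm.snapshot("wrist"); cv2.imwrite("pics/w1.png",s["frame"][:,:,::-1])
s=arm.snapshot("scene"); np.savez("s1.npz",**s); cv2.imwrite("pics/s1.png",cv2.resize(s["frame"][150:300,300:500,::-1],None,fx=4,fy=4,interpolation=cv2.INTER_CUBIC))
E
```

```text
clock: 2.65
tcp_pos: [0.5039, 0.3654, 0.1449]
ee_rot: [-0.572, 0.412, 0.576, 0.415]
force: [-0.1, -0.6, 0.4]
gripper_width: 0.0003
t 2.65 tcp [0.5039 0.3654 0.1449] q [ 0.884  0.449 -0.116 -0.007 -1.001 -2.129] F [-0.14 -0.63  0.37] w 0.0003
x [-0.002  0.007 -1.   ] y [-0.949 -0.316 -0.001] z [-0.316  0.949  0.007]
tool shift mm [ 79.1 -14.8  21.5]
```

View pics/w1.png

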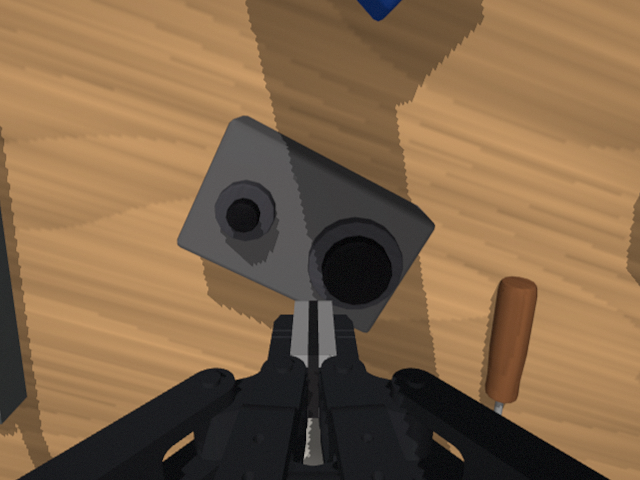

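View pics/s1.png

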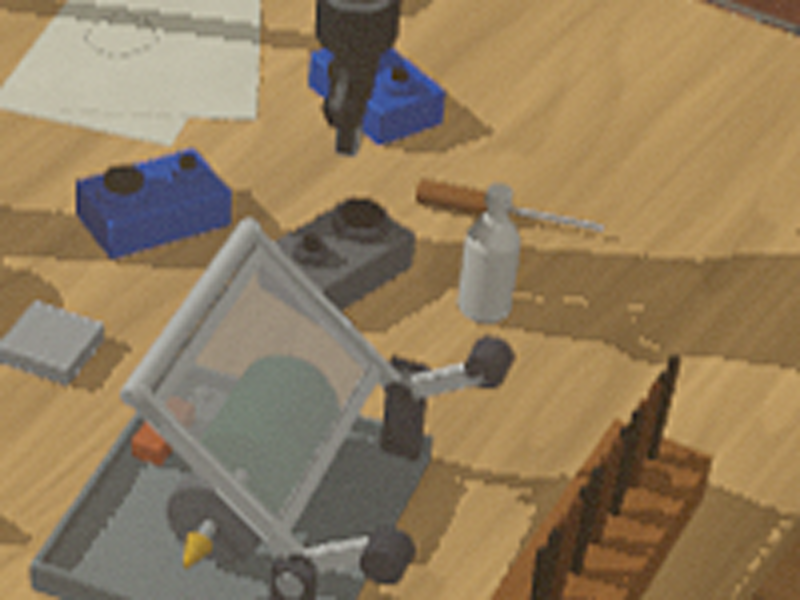

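The wrist view shows the stop button at (357,270) and the start button at (243,215), with the fingertips at about (314,300). I'll cross-check the button position from this view.

Run:
```python
from h import *
from plant import arm
s=arm.snapshot("wrist");P=s["pose"]
for z in (.062,.066):
  print(onz(s,357,270,z),onz(s,243,215,z))
print(dep(s,357,270),dep(s,243,215),dep(s,220,260))
delta([.511,.391,.075])
```

```text
[0.51253321 0.39604442 0.062     ] [0.50130846 0.32462089 0.062     ]
[0.51103756 0.39502977 0.066     ] [0.50000906 0.32485501 0.066     ]
[0.51055576 0.39470292 0.06728855] [0.49957834 0.32493261 0.06732593] [0.53960381 0.31781634 0.04376715]
t 2.8 tcp [0.5058 0.3666 0.149 ] q [ 0.883  0.445 -0.112 -0.006 -1.001 -2.129] F [ 0.   -0.74  0.38] w -0.0002
x [ 0.004  0.013 -1.   ] y [-0.949 -0.316 -0.008] z [-0.316  0.949  0.011]
tool shift mm [ 74.3 -12.1  20.6]
```

```bash
python3 -m pendant '0 -7 12 0 0 0 0;0 -6 11 0 0 0 0;30 0 0 0 0 0 0;30 0 0 0 0 0 0;0 0 0 0 0 0 0;0 0 0 0 0 0 0'; python3 -c "
from h import *
delta([.511,.393,.067])"
```

```text
clock: 3.55
tcp_pos: [0.5158, 0.4011, 0.0966]
ee_rot: [-0.573, 0.403, 0.575, 0.423]
force: [0.3, 0.6, -0.3]
gripper_width: 0.0001
t 3.55 tcp [0.5158 0.4011 0.0966] q [ 0.907  0.534 -0.107 -0.004 -0.9   -2.152] F [ 0.25  0.65 -0.33] w 0.0001
x [ 0.016  0.025 -1.   ] y [-0.948 -0.317 -0.023] z [-0.318  0.948  0.019]
tool shift mm [29.3  7.8 -6.7]
```

```bash
python3 -m pendant '0 7 -6 0 0.019 0.023 0;5 0 0 0 0 0 0;0 0 0 0 0 0 0'; python3 -c "
from h import *
delta([.511,.393,.067])"
```

```text
clock: 3.92
tcp_pos: [0.5118, 0.3939, 0.0942]
ee_rot: [0.574, -0.412, -0.574, -0.414]
force: [-0.4, 1.0, 0.1]
gripper_width: -0.0003
t 3.92 tcp [0.5118 0.3939 0.0942] q [ 9.060e-01  5.360e-01 -1.120e-01  1.000e-03 -9.200e-01 -2.154e+00] F [-0.41  0.97  0.1 ] w -0.0003
x [ 0.002  0.001 -1.   ] y [-0.948 -0.318 -0.003] z [-0.318  0.948  0.001]
tool shift mm [27.2  1.1 -0.6]
```

```bash
python3 -m pendant '12 0 0 0 0 0 0;8 0 0 0 0 0 0;0 0 0 0 0 0 0'; python3 -c "
from h import *
delta([.511,.393,.067])"
```

```text
clock: 4.3
tcp_pos: [0.5118, 0.3937, 0.0726]
ee_rot: [0.574, -0.412, -0.574, -0.414]
force: [-0.2, 0.5, 0.0]
gripper_width: -0.0003
t 4.3 tcp [0.5118 0.3937 0.0726] q [ 9.060e-01  5.600e-01 -1.320e-01  1.000e-03 -8.770e-01 -2.154e+00] F [-0.25  0.52  0.01] w -0.0003
x [ 0.002  0.001 -1.   ] y [-0.948 -0.318 -0.002] z [-0.318  0.948  0.001]
tool shift mm [ 5.6  0.9 -0.4]
```

```bash
for i in 1 ; do python3 -m pendant '4 0 0 0 0 0 0'; python3 -m pendant '3 0 0 0 0 0 0';python3 -m pendant '3 0 0 0 0 0 0'; done
```

```text
clock: 4.42
tcp_pos: [0.512, 0.3939, 0.0686]
ee_rot: [0.574, -0.412, -0.574, -0.414]
force: [0.5, -0.5, 0.7]
gripper_width: 0.0005
clock: 4.55
tcp_pos: [0.5118, 0.3937, 0.0655]
ee_rot: [0.574, -0.412, -0.574, -0.414]
force: [-1.3, -0.4, 3.1]
gripper_width: 0.0
clock: 4.68
tcp_pos: [0.5118, 0.3937, 0.0628]
ee_rot: [0.574, -0.412, -0.574, -0.414]
force: [-1.4, -1.2, 3.0]
gripper_width: -0.0
```

```bash
python3 -m pendant '2 0 0 0 0 0 0'; python3 -m pendant '2 0 0 0 0 0 0';python3 -m pendant '2 0 0 0 0 0 0'
```

```text
clock: 4.8
tcp_pos: [0.5118, 0.3937, 0.0613]
ee_rot: [0.575, -0.412, -0.574, -0.414]
force: [-2.2, -0.5, 5.4]
gripper_width: -0.0003
clock: 4.92
tcp_pos: [0.5119, 0.3937, 0.061]
ee_rot: [0.575, -0.412, -0.574, -0.413]
force: [-5.0, -2.6, 13.5]
gripper_width: 0.0001
clock: 5.05
tcp_pos: [0.5119, 0.3938, 0.061]
ee_rot: [0.575, -0.412, -0.573, -0.413]
force: [-4.3, -2.3, 11.3]
gripper_width: 0.0002
```

The button bottomed out at z = 0.061 with 13 N on it, so it is fully down. I'll release it now, straight up.

```bash
python3 -m pendant '-6 0 0 0 0 0 0;-12 0 0 0 0 0 0;-40 0 0 0 0 0 0;-50 0 0 0 0 0 0;-50 0 0 0 0 0 0;-50 0 0 0 0 0 0;-10 0 0 0 0 0 0'
python3 - <<'E'
from h import *
from plant import arm
delta([.33,.0,.40])
s=arm.snapshot("scene"); a=np.load("s1.npz"); cv2.imwrite("pics/s2.png",cv2.resize(s["frame"][150:300,300:500,::-1],None,fx=4,fy=4,interpolation=cv2.INTER_CUBIC))
E
```

```text
clock: 5.92
tcp_pos: [0.5117, 0.3938, 0.286]
ee_rot: [0.575, -0.411, -0.573, -0.414]
force: [-0.2, -0.0, -0.2]
gripper_width: 0.0002
t 5.92 tcp [0.5117 0.3938 0.286 ] q [ 9.070e-01  3.890e-01  1.500e-01  2.000e-03 -1.327e+00 -2.154e+00] F [-0.15 -0.01 -0.2 ] w 0.0002
x [ 0.004  0.002 -1.   ] y [-0.948 -0.319 -0.005] z [-0.319  0.948  0.   ]
tool shift mm [-115.5  297.3 -315.3]
```

View pics/s2.png

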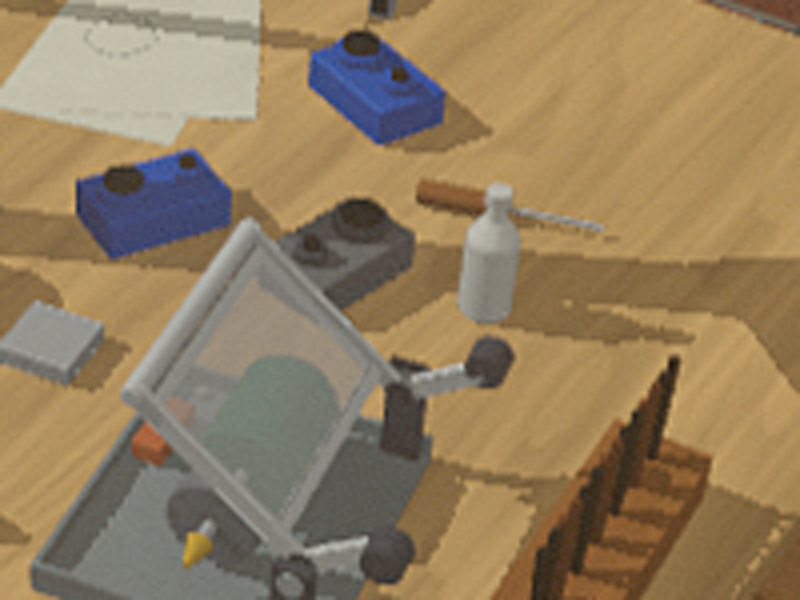

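Run:
```python
from h import *
D=[(-.989,.385,.007,.1982,-.5923,.2305),(.884,.449,-.116,.5039,.3654,.1449),(.907,.389,.15,.5117,.3938,.286),(.42,-.032,-.254,.4231,.0169,.3334),(.906,.56,-.132,.5118,.3937,.0726),(.906,.536,-.112,.5118,.3939,.0942)]
A=[];B=[]
for q1,q2,q3,x,y,z in D:
    r=x*np.cos(q1)+y*np.sin(q1);l=-x*np.sin(q1)+y*np.cos(q1);print(r,l)
    f=q2-q3
    A+= [[np.sin(q2),np.cos(f),np.sin(f),1,0],[np.cos(q2),-np.sin(f),np.cos(f),0,1]];B+=[r,z]
s=np.linalg.lstsq(np.array(A),np.array(B),rcond=None);print(s)
```

```text
0.6037689268992097 -0.15989250423636767
0.6020613868975537 -0.15796979586931856
0.6254443476162297 -0.1604203791134679
0.3932190823028443 -0.1570922445982261
0.6255874408863438 -0.1599352487892379
0.6257448493757871 -0.15981186902002456
(array([ 0.56690703,  0.42058684, -0.00137509,  0.00145264, -0.13855445]), array([3.84768746e-06]), np.int32(5), array([4.22155015, 3.44880136, 0.36272803, 0.32522174, 0.21666259]))
```

The release was clean: the box and the button look unchanged. Next is the approach. I'll come from in front of the polisher with the tool tilted forward and down, so the backs of the shut fingertips meet the bar from below and in front.

```bash
python3 -m pendant '-9 36 -48 0 0 0 0;-9 36 -48 0 0 0 0;-9 36 -48 0 0 0 0;-9 36 -48 0 0 0 0;-9 36 -48 0 0 0 0;-9 36 -48 0 0 0 0;0 0 0 0 0 -0.15 0;0 0 0 0 0 -0.15 0;0 0 0 0 0 -0.15 0;0 0 0 0 0 0 0'
python3 - <<'E'
from h import *
o,M=st()
q=o["joint_positions"];p=o["tcp_pos"];print(q[1]-q[2]-q[4], np.arcsin(-M[2,0]))
f=q[1]-q[2];a,b,r0,zz=.567,.4206,.0015,-.1386
r=p[0]*np.cos(q[0])+p[1]*np.sin(q[0])
t=np.arcsin(-M[2,0])
wr=r0+a*np.sin(q[1])+b*np.cos(f);wz=zz+a*np.cos(q[1])-b*np.sin(f)  # wz = z_wrist - L
print("L from r",(r-wr)/np.cos(t),"from z", (p[2]-wz)/(1-np.sin(t)))
E
```

```text
clock: 7.22
tcp_pos: [0.3898, 0.0396, 0.3246]
ee_rot: [0.651, -0.279, -0.468, -0.528]
force: [-0.5, -0.4, 0.5]
gripper_width: 0.0001
t 7.22 tcp [0.3898 0.0396 0.3246] q [ 0.627 -0.349 -0.648  0.176 -0.858 -1.963] F [-0.48 -0.38  0.49] w 0.0001
x [ 0.406  0.131 -0.905] y [-0.858 -0.287 -0.426] z [-0.315  0.949 -0.004]
1.1573114841351082 1.1304456891443426
L from r 0.3031550567284853 from z 0.5687134208220771
```

```bash
python3 -c "
from h import *
delta([.525,.004,.178])"; python3 -m pendant '45 -15 -16 0 0 0 0;45 -15 -15 0 0 0 0;45 -8 -15 0 0 0 0;45 -5 -15 0 0 0 0;0 0 0 0 0 0 0'
python3 - <<'E'
from h import *
from plant import arm
delta([.525,.004,.178])
s=arm.snapshot("scene"); cv2.imwrite("pics/s3.png",cv2.resize(s["frame"][120:330,200:480,::-1],None,fx=2.8,fy=2.8,interpolation=cv2.INTER_CUBIC))
E
```

```text
t 7.22 tcp [0.3898 0.0396 0.3246] q [ 0.627 -0.349 -0.648  0.176 -0.858 -1.963] F [-0.48 -0.38  0.49] w 0.0001
x [ 0.406  0.131 -0.905] y [-0.858 -0.287 -0.426] z [-0.315  0.949 -0.004]
tool shift mm [182.9 -43.3 -75.8]
clock: 7.85
tcp_pos: [0.5284, 0.0191, 0.1765]
ee_rot: [0.651, -0.278, -0.469, -0.528]
force: [-0.2, -0.4, 1.1]
gripper_width: 0.0001
t 7.85 tcp [0.5284 0.0191 0.1765] q [ 0.352  0.102 -0.628  0.038 -0.401 -1.631] F [-0.19 -0.4   1.07] w 0.0001
x [ 0.405  0.133 -0.905] y [-0.858 -0.288 -0.426] z [-0.317  0.948 -0.003]
tool shift mm [ -4.7   6.6 -13.3]
```

View pics/s3.png

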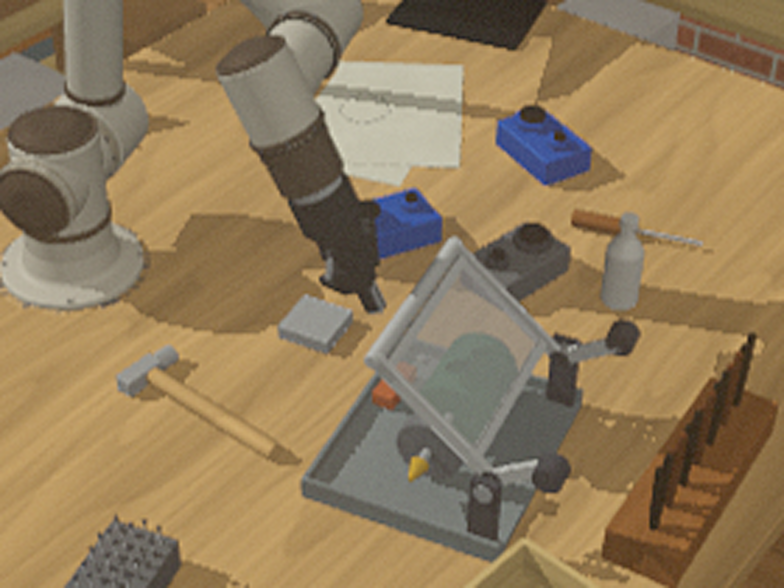

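```bash
python3 -m pendant '0 -18 0 0 0 0 0;0 -15 0 0 0 0 0;0 0 0 0 0 0 0'
python3 - <<'E'
from h import *
from plant import arm
o,M=st()
d=o["tcp_pos"]-[.585,.017,.222];print("xp",d[0]*.976+d[1]*.218,"yp",-d[0]*.218+d[1]*.976,"z",d[2])
s=arm.snapshot("wrist"); cv2.imwrite("pics/w4.png",s["frame"][:,:,::-1])
s=arm.snapshot("scene"); cv2.imwrite("pics/s4.png",cv2.resize(s["frame"][180:280,290:420,::-1],None,fx=5.5,fy=5.5,interpolation=cv2.INTER_CUBIC))
E
```

```text
clock: 8.28
tcp_pos: [0.5583, 0.0304, 0.1967]
ee_rot: [0.653, -0.275, -0.468, -0.529]
force: [-0.8, 0.0, 0.4]
gripper_width: -0.0001
t 8.28 tcp [0.5583 0.0304 0.1967] q [ 0.352  0.125 -0.54   0.034 -0.458 -1.624] F [-0.78  0.02  0.42] w -0.0001
x [ 0.412  0.136 -0.901] y [-0.854 -0.289 -0.433] z [-0.319  0.948 -0.003]
xp -0.02313050284487342 yp 0.018900572043550667 z -0.025263935077751765
```

View pics/w4.png

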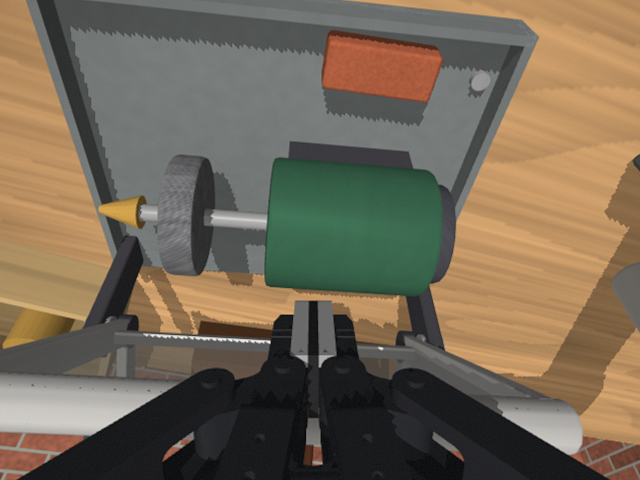

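View pics/s4.png

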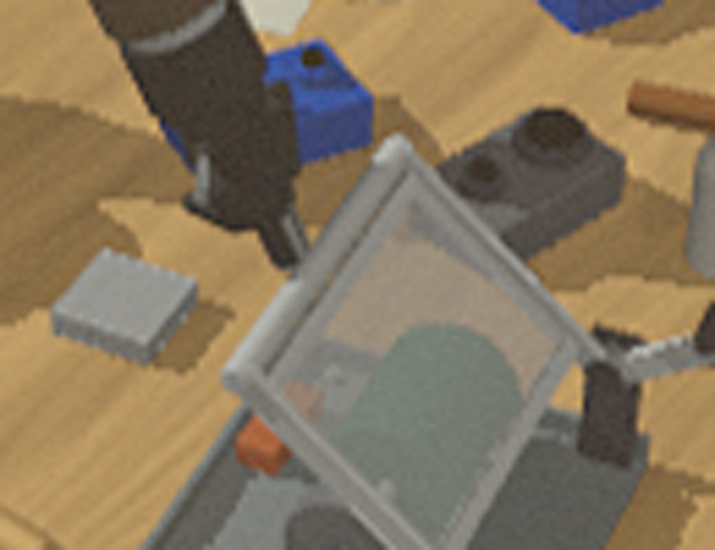

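The scene view shows the fingertips in front of and under the bar near its middle, at about (295,265) in the crop. My estimate is an 11 mm gap. I'll close it gently.

```bash
python3 -m pendant '0 -5 0 0 0 0 0;0 -4 0 0 0 0 0'; python3 -m pendant '-2 -5 0 0 0 0 0;-2 -5 0 0 0 0 0'; python3 -m pendant '-3 -6 0 0 0 0 0;-3 -6 0 0 0 0 0'; python3 -c "
from h import *
st()"
```

```text
clock: 8.62
tcp_pos: [0.5636, 0.0324, 0.2001]
ee_rot: [0.652, -0.276, -0.468, -0.529]
force: [-0.3, -0.2, -0.1]
gripper_width: 0.0001
clock: 8.88
tcp_pos: [0.5692, 0.0341, 0.207]
ee_rot: [0.651, -0.278, -0.469, -0.528]
force: [-2.3, -2.6, -1.0]
gripper_width: 0.0002
clock: 9.12
tcp_pos: [0.5765, 0.0364, 0.2169]
ee_rot: [0.651, -0.279, -0.47, -0.527]
force: [-0.0, -1.0, -1.8]
gripper_width: -0.0001
t 9.12 tcp [0.5765 0.0364 0.2169] q [ 0.35   0.136 -0.461  0.026 -0.536 -1.617] F [-0.03 -1.04 -1.77] w -0.0001
x [ 0.403  0.133 -0.906] y [-0.858 -0.289 -0.424] z [-0.318  0.948 -0.002]
```

```bash
python3 -m pendant '-3 -6 0 0 0 0 0;-3 -6 0 0 0 0 0;-2 -6 0 0 0 0 0;-2 -6 0 0 0 0 0'
python3 - <<'E'
from h import *
from plant import arm
o,M=st()
s=arm.snapshot("scene"); cv2.imwrite("pics/s5.png",cv2.resize(s["frame"][160:280,290:430,::-1],None,fx=5,fy=5,interpolation=cv2.INTER_CUBIC))
E
```

```text
clock: 9.62
tcp_pos: [0.5946, 0.0426, 0.2378]
ee_rot: [0.651, -0.279, -0.47, -0.527]
force: [-1.0, -0.6, -2.1]
gripper_width: -0.0001
t 9.62 tcp [0.5946 0.0426 0.2378] q [ 0.35   0.146 -0.39   0.023 -0.597 -1.613] F [-1.04 -0.61 -2.07] w -0.0001
x [ 0.403  0.133 -0.905] y [-0.858 -0.289 -0.425] z [-0.318  0.948 -0.002]
```

View pics/s5.png

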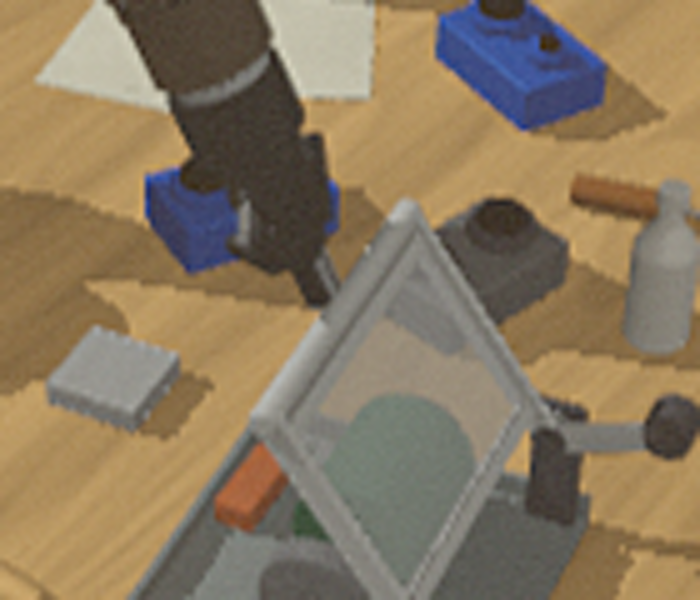

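```bash
python3 -m pendant '-1 -6 0 0 0 0 0;-1 -6 0 0 0 0 0;-1 -6 0 0 0 0 0;-1 -6 0 0 0 0.02 0;-1 -6 0 0 0 0.02 0;-1 -6 0 0 0 0.02 0'
python3 - <<'E'
from h import *
from plant import arm
o,M=st()
s=arm.snapshot("scene"); cv2.imwrite("pics/s6.png",cv2.resize(s["frame"][160:280,290:430,::-1],None,fx=5,fy=5,interpolation=cv2.INTER_CUBIC))
E
```

```text
clock: 10.42
tcp_pos: [0.6266, 0.0532, 0.2615]
ee_rot: [0.643, -0.297, -0.485, -0.513]
force: [-0.1, -1.6, -0.5]
gripper_width: 0.0002
t 10.43 tcp [0.6266 0.0532 0.2615] q [ 0.347  0.202 -0.235  0.017 -0.753 -1.603] F [-0.07 -1.64 -0.46] w 0.0002
x [ 0.354  0.116 -0.928] y [-0.88  -0.297 -0.372] z [-0.319  0.948 -0.003]
```

View pics/s6.png

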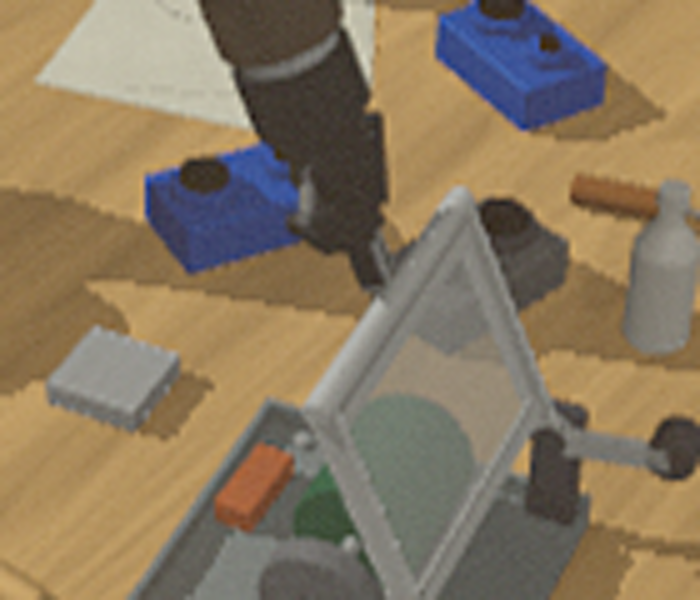

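```bash
python3 -m pendant '0 -6 0 0 0 0.03 0;0 -6 0 0 0 0.03 0;0 -6 0 0 0 0.03 0;0 -6 0 0 0 0.03 0'
python3 - <<'E'
from h import *
from plant import arm
o,M=st()
s=arm.snapshot("scene"); cv2.imwrite("pics/s7.png",cv2.resize(s["frame"][160:280,290:430,::-1],None,fx=5,fy=5,interpolation=cv2.INTER_CUBIC))
E
```

```text
clock: 10.98
tcp_pos: [0.6517, 0.062, 0.2724]
ee_rot: [0.625, -0.333, -0.514, -0.484]
force: [-0.6, -1.1, -0.5]
gripper_width: 0.0
t 10.97 tcp [0.6517 0.062  0.2724] q [ 0.346  0.286 -0.064  0.011 -0.955 -1.596] F [-0.57 -1.08 -0.47] w 0.0
x [ 0.25   0.08  -0.965] y [-0.914 -0.309 -0.262] z [-0.32   0.948 -0.004]
```

View pics/s7.png

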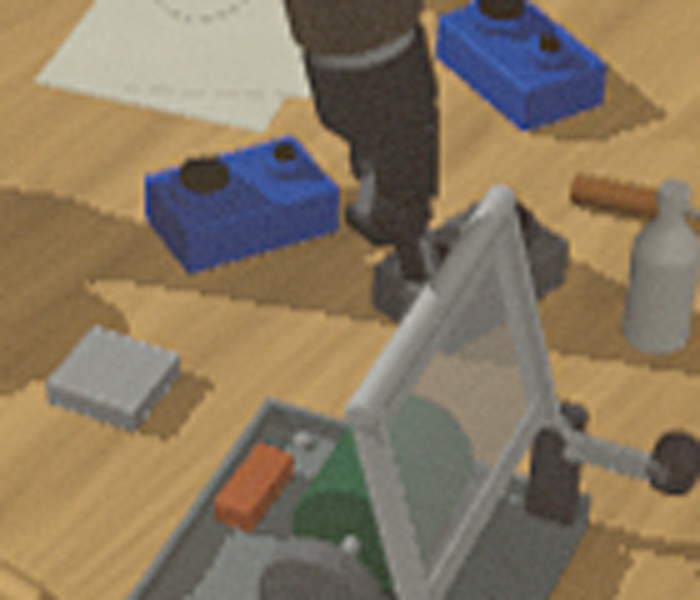

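```bash
python3 -m pendant '0 -5 0 0 0 0.02 0;0 -5 0 0 0 0.02 0;0 -5 0 0 0 0.02 0;0 -4 0 0 0 0 0'
python3 - <<'E'
from h import *
from plant import arm
o,M=st()
s=arm.snapshot("scene"); cv2.imwrite("pics/s8.png",cv2.resize(s["frame"][160:280,290:430,::-1],None,fx=5,fy=5,interpolation=cv2.INTER_CUBIC))
E
```

```text
clock: 11.52
tcp_pos: [0.6724, 0.0694, 0.2779]
ee_rot: [0.615, -0.352, -0.528, -0.468]
force: [-0.6, -0.4, -0.6]
gripper_width: 0.0
t 11.53 tcp [0.6724 0.0694 0.2779] q [ 0.345  0.346  0.048  0.009 -1.066 -1.593] F [-0.57 -0.36 -0.59] w 0.0
x [ 0.195  0.062 -0.979] y [-0.927 -0.315 -0.205] z [-0.321  0.947 -0.004]
```

View pics/s8.png

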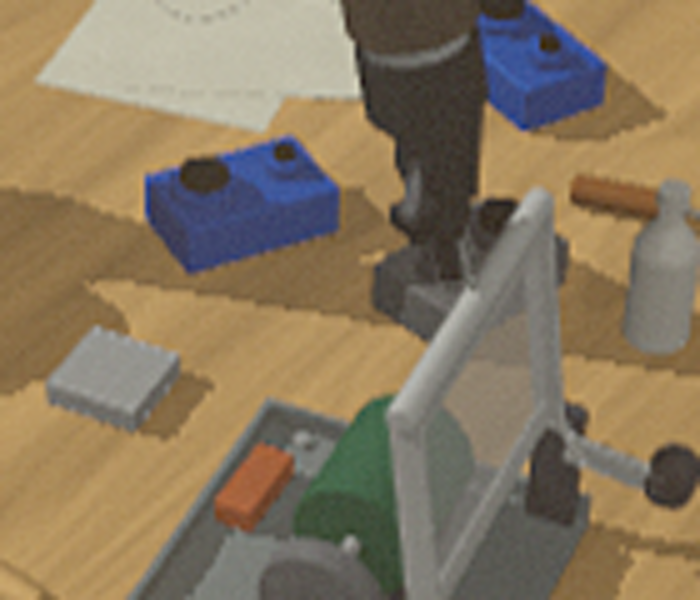

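```bash
python3 -m pendant '0 -3 0 0 0 0 0;0 0 0 0 0 0 0;0 0 0 0 0 0 0;0 0 0 0 0 0 0;0 0 0 0 0 0 0'
python3 - <<'E'
from h import *
from plant import arm
o,M=st()
s=arm.snapshot("scene"); cv2.imwrite("pics/s9.png",cv2.resize(s["frame"][160:280,290:430,::-1],None,fx=5,fy=5,interpolation=cv2.INTER_CUBIC))
E
```

```text
clock: 12.2
tcp_pos: [0.675, 0.0702, 0.2785]
ee_rot: [0.615, -0.352, -0.528, -0.468]
force: [-0.4, 0.0, 0.3]
gripper_width: -0.0002
t 12.2 tcp [0.675  0.0702 0.2785] q [ 0.345  0.351  0.056  0.009 -1.07  -1.593] F [-0.39  0.03  0.25] w -0.0002
x [ 0.195  0.062 -0.979] y [-0.927 -0.315 -0.205] z [-0.321  0.947 -0.004]
```

View pics/s9.png

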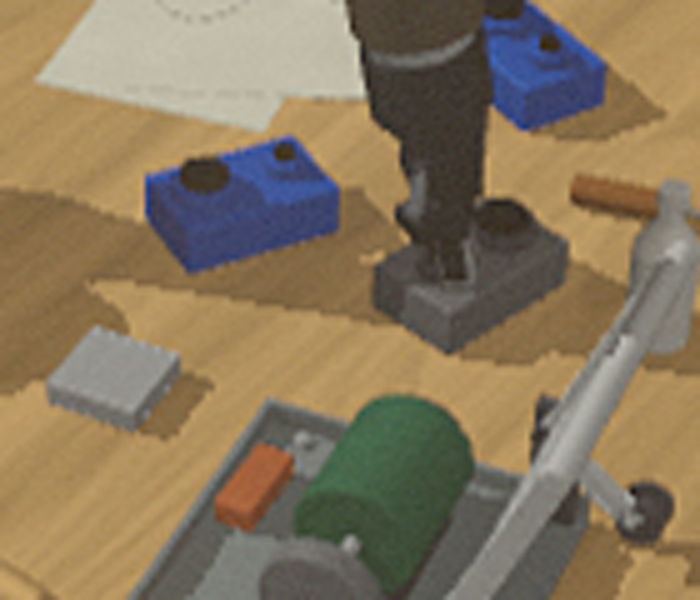

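The shield has passed its balance point and swung open by itself. I'll back the hand away and let the shield settle.

```bash
python3 -m pendant '-15 20 0 0 0 0 0;-20 40 0 0 0 0 0;-20 45 0 0 0 0 0;-20 45 0 0 0 0 0;-20 45 0 0 0 0 0;0 0 0 0 0 0 0;0 0 0 0 0 0 0;0 0 0 0 0 0 0;0 0 0 0 0 0 0;0 0 0 0 0 0 0;0 0 0 0 0 0 0;0 0 0 0 0 0 0;0 0 0 0 0 0 0;0 0 0 0 0 0 0;0 0 0 0 0 0 0;0 0 0 0 0 0 0;0 0 0 0 0 0 0;0 0 0 0 0 0 0;0 0 0 0 0 0 0;0 0 0 0 0 0 0'
python3 - <<'E'
from h import *
from plant import arm
st()
for n in("scene","top"):
    s=arm.snapshot(n); cv2.imwrite(f"pics/{n}F.png",s["frame"][:,:,::-1]); np.savez(n+"F.npz",**s)
E
python3 -m pendant '0 0 0 0 0 0 0;0 0 0 0 0 0 0;0 0 0 0 0 0 0;0 0 0 0 0 0 0'
python3 - <<'E'
from h import *
from plant import arm
s=arm.snapshot("scene"); f=np.load("sceneF.npz")["frame"]
d=cv2.absdiff(s["frame"],f).max(2); print("moved px",(d[150:330,300:470]>40).sum())
a=np.load("top0.npz");t=np.load("topF.npz")
print([ (dep(x,198,233)).round(3).tolist() for x in (a,t)])
d=cv2.absdiff(a["frame"],t["frame"]).max(2); cv2.imwrite("pics/diff.png",d)
E
```

```text
clock: 14.75
tcp_pos: [0.4722, 0.0019, 0.3311]
ee_rot: [0.615, -0.352, -0.528, -0.467]
force: [0.3, -0.1, -0.0]
gripper_width: 0.0
t 14.75 tcp [0.4722 0.0019 0.3311] q [ 0.356 -0.047 -0.296  0.012 -1.118 -1.604] F [ 0.34 -0.13 -0.03] w 0.0
x [ 0.193  0.061 -0.979] y [-0.927 -0.315 -0.203] z [-0.321  0.947 -0.005]
clock: 15.35
tcp_pos: [0.4722, 0.0019, 0.3311]
ee_rot: [0.615, -0.352, -0.528, -0.467]
force: [-0.2, -0.5, 0.2]
gripper_width: -0.0002
moved px 0
[[0.514, 0.393, 0.057], [0.406, 0.064, 1.783]]
```

View pics/sceneF.png

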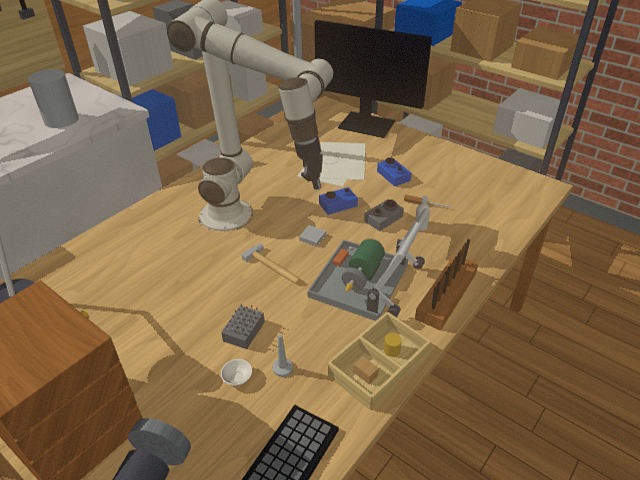

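View pics/topF.png

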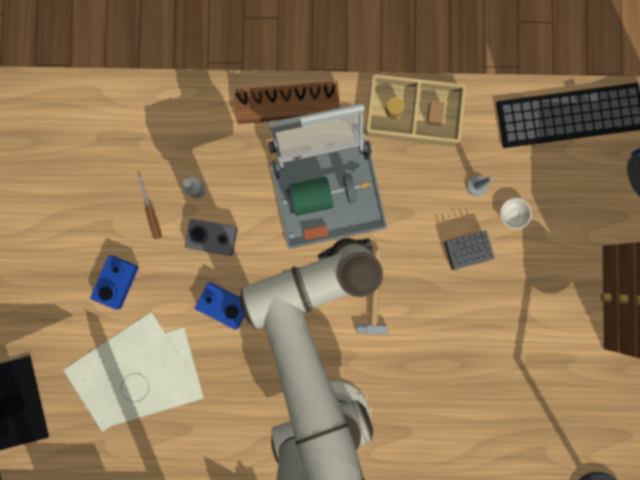

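The scene and top views show the shield leaning back. Its bar runs from (271,123) to (362,107) in the top view, and the box, hammer, block and other things are where they were. I'll check the shield angle and the released button, then hand in.

```bash
python3 - <<'E'
from h import *
from plant import arm
a=np.load("top0.npz");t=np.load("topF.npz")
for n,s in(("before",a),("after",t)):
    z=[dep(s,198+i,233+j)[2] for i in range(-3,4) for j in range(-3,4) if s["depth"][233+j,198+i]>0]; print(n,np.median(z))
L=onz(t,271,123,.26);R=onz(t,362,107,.26);print(L,R,np.linalg.norm(L-R))
P=[dep(t,271+k*91,123-k*16) for k in np.linspace(.1,.9,9)];P=np.median([p for p in P if p[2]<.4],0);print(P)
B=np.array([.585,.017]);H=B+.146*np.array([.976,.218]);dx=(P[:2]-H)@[.976,.218]
print("angle",np.pi-np.arctan2(P[2]-.1,dx)-np.radians(40))
E
python3 -c "
from plant import arm
print(arm.hand_in())"
```

```text
before 0.06696492421998446
after 0.06680895000269493
[0.78097434 0.17795629 0.26      ] [ 0.82532635 -0.05046284  0.26      ] 0.23268519047306013
[0.79646783 0.0638703  0.28529034]
angle 1.236685656644139
the job is handed in; nothing more can be done
None
```

The stop button has been pressed and released and the shield is fully raised. I handed the job in about 15.4 s into the 58 s allowed; it reports no verdict.

- **Stop button:** I pressed the wide stop button on the grey box straight down with the shut fingers. It bottomed out at z = 0.061 m, about 6 mm below its rest height, with a peak of about 14 N at the wrist. After release its top read 0.067 m, the same as before. I did not touch the start button, and the box looked unmoved.
- **Shield:** I pushed the bar up and back with the shut fingertips from in front and below, at about 50 mm/s. The forces I read stayed under about 4 N. The shield passed its balance point and swung back by itself, and I then backed the hand away.
- **Last checks:**
  - The measured shield angle was 1.24 rad, against 1.25 for fully raised.
  - Nothing moved between two pictures taken 0.6 s apart.
  - The force on the tool was about zero, with the arm clear of everything.
  - The other things looked to be where they started.
- **Failed or disagreed:**
  - One depth pixel on the stop button gave no reading in the last top view, so I used the median of its neighbours.
  - The two-camera fix on the bar ends disagreed by 6–7 mm, and the polisher's heading estimates ranged from 0.19 to 0.24 rad. Neither was enough to affect the push.

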